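Open the data logger's battery drawer with the pin tool

TASK

Take the slender pin tool (not the thick nut driver) out of the tool rack, press the data logger's recessed catch down with its pin and, keeping the catch pressed, slide the battery drawer out towards the front until it stops. Then stand the pin tool back upright in its hole in the rack, leaving the drawer open.

Things in the scene. Friction and masses are not known exactly. Their poses are not given: they have to be found in the camera images.
- pin_tool: Slender loose tool standing upright in one of the rack's holes. Origin: lower tip of the pin; z up to the handle. Steel pin dia 8 mm, z 0-50; black round flange dia 46, z 50-56, hangs on the hole's rim; round black handle dia 18, z 56-116. Yaw means nothing. About 60 g. The nut driver in the other hole is thick: shank dia 26 (too thick for the logger's recess), handle dia 32 up to z 131.
- rack: Fixed aluminium tool rack: plate 75 (x) by 190 mm (y), its top 75 mm above the bench, on two end legs. Origin on the bench under its centre. Two round through holes dia 34 mm at y = -50 and +50 mm: the pin tool in one, the nut driver in the other (which varies). A tool in its hole has its lower end 25 mm above the bench.
- catch: Aluminium catch plate 22 mm square in a 24 mm square recess in the black drawer's top, at the front of the grey data logger (200 x 160 mm). Origin: centre of its top face, 14 mm below the drawer's top, 61 mm above the bench when up. -x: to the front, the way the drawer slides; z up. Goes down 6 mm on a spring, 2 to 5 N. The logger's rear part, 88 mm high, begins 27 mm behind it (+x).
- drawer (a joint): Travel of the logger's battery drawer, m: 0 shut, 0.05 fully out at its stop; 2 N friction, no spring. The catch rides in it: press it 4 mm or more and push the pin on against the recess's front wall, and the drawer slides. If the catch is let up before 0.035 it locks at the next notch (every 13 mm).
Not all that is in view belongs to the job. Leave any green or purple look-alike of the pin_tool alone.

How it is judged:
By the outcome, as a careful person would: the job done as asked, in the order asked, and still so for the second after the job is handed in, with the robot touching nothing.
It also fails if it takes over 50 s, if anything falls off the work surface, if the arm or the gripper's body presses on something with over 40 N, if the wrist force passes 120 N, or if a joint passes its speed limit or range.

ROBOT

A 7-joint arm with a two-finger parallel gripper is mounted at the origin on the work surface. World frame = base frame: x ahead of the robot, y to its left, z up, the work surface at z = 0. Lengths are in mm, angles in degrees, forces in N, time in s.
With the tool pointing down it reaches from about 400 to 925 mm from the base axis. Payload 5.6 kg.
Tool frame: the origin (TCP) lies between the finger pads; the fingertips stand ahead of it and the grasp point (between the pads) lies 2 mm behind it (tcp_to_tips is the z of the fingertips in the tool frame, in mm); z points along the fingers, x is the direction in which the jaws open and shut, and the axes are right-handed (so a half turn about z gives the same grasp; the last joint's range is limited). The gripper opens to 85 mm and grips with 20 to 120 N. Pads are 22 mm wide; open, the fingers measure 114 mm over their backs; the gripper's body (76 mm by 85 mm) begins 54 mm behind the grasp point. The pads swing forward as they close: fully open they stand 13 mm farther back than shut.
Start: joints at [-76.776, 26.786, -0.665, 91.828, 0.344, 61.387, -3.226], TCP at [175.795, 625.783, 248.29] pointing down, gripper open.
Joint ranges: [-144.91, 144.91], [-17.63, 115.5], [-89.93, 88.59], [15.96, 139.68], [-74.01, 254.01], [8.47, 105.57], [-167.45, 167.45]. Speed limits (degrees/s): [147.25, 147.25, 180, 180, 180, 180, 180].

INTERFACE

Orientations are given as [roll, pitch, yaw] about the fixed x, y, z axes, in that order (R = Rz(yaw) Ry(pitch) Rx(roll)).
In Python, from station import state, snapshot, job_done, tcp_to_tips gives the robot as it stands.
- The arm moves only by the tool step_arm, never from a script. Its argument "targets" is a list that holds one entry, the list of rows, each a list of 7 numbers: the shift along the tool's x, y, z in cm, then the turn, a rotation vector about the tool's x, y, z in rad, then the gripper's target within -1 to 1 (shut at 1, half-way at 0, fully open at -1). In form: [[[tx, ty, tz, rx, ry, rz, grip], ...]]. A call has 1 to 5 rows; each row shifts and turns the commanded pose from where the row before left it, along the tool's axes as they then stand; what a row does not reach is not made up. A row lasts 1/10 s, in which the tool goes at most 50 mm and 8.59 degrees, less where a joint would pass 70% of its speed; a pose out of reach is approached as far as the arm can. A call with a gripper value outside its range is refused whole. The fingers move at their own pace and stop on an object; the grip force is fixed at half the most. Time passes only in rows, so rows that do not move let the fingers close. It gives the time, the measured TCP pose, the force and the opening at its end, in the units of the state.
- state(): the state, without advancing time (a new reading comes with each control period).
- snapshot(name): name is "scene" or "top" or "wrist"; returns a dict with "color" (384x512x3 uint8, red, green, blue), "camera_matrix" (3x3 intrinsics, pixels), "R" (3x3) and "t" (3): a world point X has camera coordinates R X + t; the wrist camera has in their place "mount" (4x4, takes a point from camera to tool coordinates, whose origin is the TCP and whose axes are the tool frame's). Camera axes: x right, y down, z forward; pixel columns grow to the right and rows downward; lengths in mm; the calibration is good to about 2 mm. A picture is of the moment at which its call begins: read the wrist's pose just before it. There is no depth.
- job_done(): hands the job in, once; it reports no verdict.
The state is a dict: "time_s": time; "joints": joint angles; "joint_velocities": joint speeds; "tau": joint torques, N m; "tool_pos": TCP position; "eef_rot": TCP orientation; "contact_force": force on the tool from outside, world axes, zero at the start; "wrist_torque": the same for the moment, N m; "grip_width": opening from 0.0 (shut) to 1.0 (fully open).
Only numpy, scipy, OpenCV 4.12 (cv2) and the standard library are available. Lean on these libraries where they do the work, as an engineer would, in place of code of your own. Each camera call takes 0.05 s, during which the arm holds its last target. There are 200 camera calls.

## Working session

There is one attempt and no reset: what is moved stays moved. The work goes in short steps, Python scripts to look and compute and a tool call to move; the robot and the scene stay as the last step left them, time stands still between calls to the robot, and variables do not carry over. Pictures are saved under pics/ and viewed, about 8 in all and at most 12, crops included, and the job is handed in when it is done.

Besides the shell and the picture viewer there is one more tool, called after "Call:" as a command line: name --argument value ..., lists and objects as JSON in quotes. step_arm: Moves the arm, as the interface text tells. Its arguments: {"type":"object","properties":{"targets":{"type":"array"}},"required":["targets"]}

```bash
ls; mkdir -p pics
python3 - <<'E'
from station import *
import cv2,pickle
s=state(); print({k:s[k] for k in('time_s','tool_pos','eef_rot','contact_force','grip_width')},tcp_to_tips)
d={n:snapshot(n) for n in('scene','top')}
pickle.dump(d,open('v0.pkl','wb'))
for n in d: cv2.imwrite(f'pics/{n}0.png',cv2.cvtColor(d[n]['color'],cv2.COLOR_RGB2BGR)); print(n,d[n]['camera_matrix'],d[n]['R'],d[n]['t'])
E
```

```text
pics
{'time_s': 0.0, 'tool_pos': array([175.65042225, 625.25891771, 247.32633241]), 'eef_rot': array([1.79992917e+02, 1.03856787e-01, 7.43115660e+01]), 'contact_force': array([-0.92298991,  0.2323145 ,  0.07906485]), 'grip_width': 1.0002406829271977} 17.0
scene [[347.19384967   0.         259.32842651]
 [  0.         347.19384967 188.49254425]
 [  0.           0.           1.        ]] [[-0.34710794  0.93781566 -0.00422677]
 [ 0.69576129  0.25449056 -0.67167759]
 [-0.62883409 -0.23608545 -0.74083152]] [ 165.22670998 -346.08210255 1187.13318691]
top [[466.90589918   0.         256.68952059]
 [  0.         466.90589918 191.56241078]
 [  0.           0.           1.        ]] [[ 9.45602760e-03 -9.99955196e-01  4.35635992e-04]
 [-9.96381817e-01 -9.45903238e-03 -8.44618366e-02]
 [ 8.44621730e-02  3.64613677e-04 -9.96426620e-01]] [ 13.18751602 571.03164502 857.48439194]
```

View pics/scene0.png

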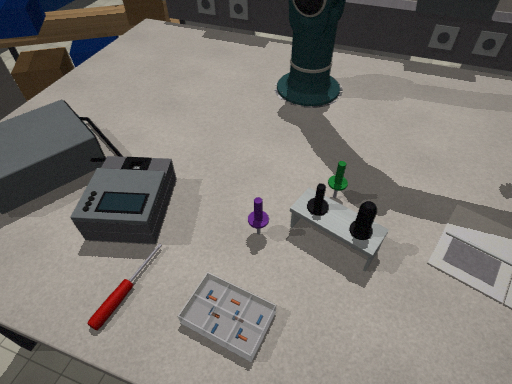

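View pics/top0.png

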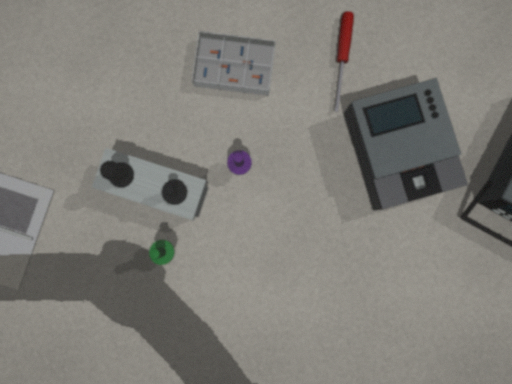

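The top view shows the rack with the slender pin tool at about (174,191) and the nut driver at (120,175). The logger is on the right, with its catch at about (418,182). The green and purple tools stand on the bench as look-alikes. I'll cast rays through these pixels for rough positions.

```bash
cat > h.py <<'E'
import numpy as np,cv2,pickle
from scipy.spatial.transform import Rotation as Ro
from station import *
def ray(v,u):
    p=cv2.undistortPoints(np.array([[u]],float),v['camera_matrix'],None)[0,0]
    R=np.array(v['R']);t=np.array(v['t']); return -R.T@t, R.T@np.array([p[0],p[1],1])
def onz(v,u,z):
    o,d=ray(v,u); return o+d*(z-o[2])/d[2]
def wrist(name):
    s=state(); v=snapshot('wrist'); T=np.eye(4); T[:3,:3]=Ro.from_euler('xyz',s['eef_rot'],degrees=True).as_matrix(); T[:3,3]=s['tool_pos']
    C=np.linalg.inv(T@np.array(v['mount'])); v['R']=C[:3,:3]; v['t']=C[:3,3]; v['s']=s
    pickle.dump(v,open(name+'.pkl','wb')); cv2.imwrite(f'pics/{name}.png',cv2.cvtColor(v['color'],cv2.COLOR_RGB2BGR)); return v
def proj(v,X): 
    c=np.array(v['R'])@np.array(X)+np.array(v['t']); c=np.array(v['camera_matrix'])@c; return c[:2]/c[2]
E
python3 - <<'E'
from h import *
d=pickle.load(open('v0.pkl','rb'));t=d['top'];s=d['scene']
np.set_printoptions(precision=1,suppress=True)
for n,u,z in [('flange',(174,191),81),('nutfl',(120,175),81),('catch',(418,182),61),('drawer front L',(375,209),75),('drawer front R',(466,183),75),('rearFL',(373,180),88),('rearFR',(460,153),88),('rear BL',(351,103),88),('rearBR',(436,80),88)]: print(n,onz(t,u,z))
for n,u,z in [('flange',(318,207),81),('nutfl',(362,230),81),('catch',(135,168),61),('boxcorner',(62,102),150)]: print('sc',n,onz(s,u,z))
# black-box height by two views: corner near (512,100)?
img=cv2.cvtColor(t['color'],cv2.COLOR_RGB2BGR)
a=cv2.resize(img[60:260,330:512],None,fx=3,fy=3,interpolation=cv2.INTER_CUBIC)
cv2.imwrite('pics/c1.png',a)
v=wrist('w0'); print(v['mount'],v['camera_matrix'])
E
```

```text
flange [565.7 164.6  81. ]
nutfl [593.2 260.9  81. ]
catch [ 587.9 -273.6   61. ]
drawer front L [ 537.5 -191.5   75. ]
drawer front R [ 585.4 -354.3   75. ]
rearFL [ 587.8 -185.3   88. ]
rearFR [ 637.1 -339.3   88. ]
rear BL [ 725.2 -147.8   88. ]
rearBR [ 768.6 -300.    88. ]
sc flange [570.5 166.7  81. ]
sc nutfl [597.9 262.8  81. ]
sc catch [ 587.1 -278.8   61. ]
sc boxcorner [ 517.5 -512.1  150. ]
[[   1.     0.     0.     0.6]
 [  -0.     0.9    0.3  -83.4]
 [  -0.    -0.3    0.9 -125.8]
 [   0.     0.     0.     1. ]] [[266.9   0.  259.1]
 [  0.  266.9 189.6]
 [  0.    0.    1. ]]
```

Call:
step_arm --targets '[[[-2.24,3.35,0,0,0,0,-1],[-2.24,3.35,0,0,0,0,-1],[-2.24,3.35,0,0,0,0,-1],[-2.24,3.35,0,0,0,0,-1],[-2.24,3.35,0,0,0,0,-1]]]'

```text
time_s: 0.65
tool_pos: [307.6, 471.1, 248.1]
eef_rot: [-180.0, 0.0, 74.3]
contact_force: [1.0, -0.4, 0.7]
grip_width: 1.0
```

Call:
step_arm --targets '[[[-2.24,3.35,0,0,0,0,-1],[-2.24,3.35,0,0,0,0,-1],[-2.24,3.35,0,0,0,0,-1],[-2.24,3.35,0,0,0,0,-1],[-2.24,3.35,0,0,0,0,-1]]]'

```text
time_s: 1.15
tool_pos: [438.5, 318.1, 248.3]
eef_rot: [-180.0, -0.0, 74.3]
contact_force: [1.3, 0.9, -0.7]
grip_width: 0.999
```

Call:
step_arm --targets '[[[-2.24,3.35,0,0,0,0,-1],[-2.24,3.35,0,0,0,0,-1],[-2.24,3.35,0,0,0,0,-1],[-2.24,3.35,0,0,0,0,-1],[-2.24,3.35,0,0,0,0,-1]]]'

```text
time_s: 1.65
tool_pos: [569.4, 165.1, 248.1]
eef_rot: [-180.0, 0.0, 74.3]
contact_force: [1.4, -0.1, -0.2]
grip_width: 0.999
```

Call:
step_arm --targets '[[[0,0,0,0,0,0.145,-1],[0,0,0,0,0,0.145,-1],[0,0,0,0,0,0.145,-1],[0,0,0,0,0,0.145,-1],[0,0,0,0,0,0.145,-1]]]'

```text
time_s: 2.15
tool_pos: [568.5, 166.3, 248.0]
eef_rot: [-180.0, 0.0, 32.4]
contact_force: [0.1, -0.0, -0.4]
grip_width: 0.996
```

Call:
step_arm --targets '[[[0,0,0,0,0,0.145,-1],[0,0,0,0,0,0.145,-1],[0,0,0,0,0,0,-1],[0,0,0,0,0,0,-1]]]'

```text
time_s: 2.55
tool_pos: [568.5, 166.6, 248.1]
eef_rot: [180.0, 0.0, 16.4]
contact_force: [-0.9, -0.5, 0.1]
grip_width: 1.002
```

Run:
```python
from h import *
v=wrist('w1'); print(v['s']['tool_pos'],v['s']['eef_rot'])
im=cv2.imread('pics/w1.png')
for X in [(568,166,81),(568,166,141)]:
    print(proj(v,X))
cv2.imwrite('pics/w1b.png',cv2.resize(im,(768,576)))
```

```text
[568.52239674 166.55266218 248.10585717] [1.79994162e+02 1.88656292e-02 1.63642817e+01]
[257.5915304 176.0390113]
[257.25165748 194.00188574]
```

View pics/w1b.png

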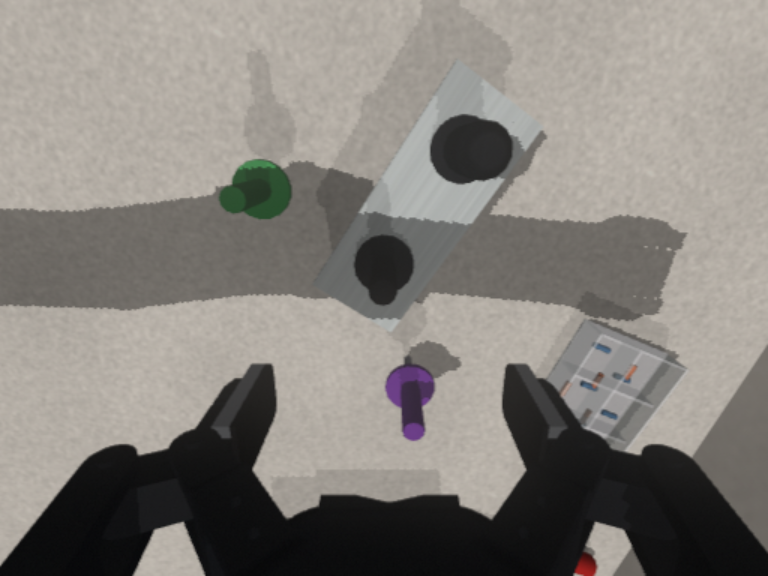

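The wrist view shows the pin tool's flange at (255.5,176) and its handle top at (254.7,194.7) in native pixels. That is about 2 px left of the prediction. Purple and green are clear of the fingers' descent.

Run:
```python
from h import *
np.set_printoptions(precision=1,suppress=True)
v=pickle.load(open('w1.pkl','rb')); g=cv2.cvtColor(v['color'],cv2.COLOR_RGB2GRAY)
m=(g<50).astype('uint8'); m[215:]=0
cs=[c for c in cv2.findContours(m,0,1)[0] if cv2.contourArea(c)>300]
for c in cs:
    up=c[c[:,0,1]<c[:,0,1].min()+28]  # upper half of flange
    e=cv2.fitEllipse(c); print('bbox',cv2.boundingRect(c),cv2.minEnclosingCircle(up))
    x0,y0,w,h=cv2.boundingRect(c); r=w/2
    print(' flange',onz(v,(x0+(w-1)/2,y0+r),81),'width mm',w*(onz(v,(x0+1,y0+r),81)-onz(v,(x0,y0+r),81)))
print('handle top',onz(v,(254.7,194.7),141))
t=pickle.load(open('v0.pkl','rb'))['top']; print('purple',onz(t,(239,162),56),'green',onz(t,(162,252),56))
```

```text
bbox (237, 157, 38, 46) ((255.5, 175.5), 19.300357818603516)
 flange [565.7 165.4  81. ] width mm [41.6 12.3  0. ]
bbox (287, 77, 54, 45) ((313.7264099121094, 98.5), 26.843189239501953)
 flange [602.1 257.7  81. ] width mm [54.1 16.   0. ]
handle top [565.9 164.7 141. ]
purple [622.2  51.5  56. ] green [457.4 188.   56. ]
```

Call:
step_arm --targets '[[[-0.28,0.08,2.8,0,0,0,-1],[0,0,2.8,0,0,0,-1],[0,0,2.8,0,0,0,-1],[0,0,2.8,0,0,0,-1],[0,0,2.8,0,0,0,-1]]]'

```text
time_s: 3.1
tool_pos: [566.3, 164.9, 107.3]
eef_rot: [-180.0, -0.0, 16.3]
contact_force: [0.6, 0.3, -0.2]
grip_width: 1.0
```

Call:
step_arm --targets '[[[0,0,0,0,0,0,1],[0,0,0,0,0,0,1],[0,0,0,0,0,0,1],[0,0,0,0,0,0,1],[0,0,0,0,0,0,1]]]'

```text
time_s: 3.6
tool_pos: [567.0, 165.2, 109.9]
eef_rot: [-180.0, -0.1, 16.2]
contact_force: [-0.9, -0.3, 3.1]
grip_width: 0.195
```

Call:
step_arm --targets '[[[0,0,0,0,0,0,1],[0,0,0,0,0,0,1],[0,0,0,0,0,0,1],[0,0,0,0,0,0,1],[0,0,0,0,0,0,1]]]'

```text
time_s: 4.1
tool_pos: [567.0, 165.2, 109.9]
eef_rot: [-180.0, -0.1, 16.2]
contact_force: [-0.9, -0.6, 6.6]
grip_width: 0.193
```

Call:
step_arm --targets '[[[0,0,-1.0,0,0,0,1],[0,0,-2.5,0,0,0,1],[0,0,-3.5,0,0,0,1],[0,0,-3.5,0,0,0,1],[0,0,-3.5,0,0,0,1]]]'

```text
time_s: 4.6
tool_pos: [566.0, 164.7, 250.3]
eef_rot: [180.0, -0.0, 16.1]
contact_force: [-0.3, 0.2, -1.1]
grip_width: 0.199
```

Call:
step_arm --targets '[[[-0.5,2.1,0,0,0,0,1],[-1.0,4.2,0,0,0,0,1],[-1.0,4.2,0,0,0,0,1],[-1.0,4.2,0,0,0,0,1],[-1.0,4.2,0,0,0,0,1]]]'

```text
time_s: 5.1
tool_pos: [575.4, -30.8, 249.1]
eef_rot: [-180.0, -0.1, 16.2]
contact_force: [1.6, 0.6, -0.1]
grip_width: 0.2
```

Call:
step_arm --targets '[[[-1.0,4.2,0,0,0,0,1],[-1.0,4.2,0,0,0,0,1],[-1.0,4.2,0,0,0,0,1],[-1.0,4.2,0,0,0,0,1],[-1.0,4.2,0,0,0,0,1]]]'

```text
time_s: 5.6
tool_pos: [585.8, -246.4, 249.1]
eef_rot: [180.0, -0.0, 16.2]
contact_force: [1.0, 0.7, 0.6]
grip_width: 0.194
```

Call:
step_arm --targets '[[[-0.8,2.95,0,0,0,0,1],[0,0,0,0,0,0,1],[0,0,0,0,0,0,1]]]'

```text
time_s: 5.9
tool_pos: [586.1, -275.9, 248.6]
eef_rot: [-180.0, -0.0, 16.1]
contact_force: [0.8, -0.1, -0.2]
grip_width: 0.195
```

Run:
```python
from h import *
np.set_printoptions(precision=1,suppress=True)
v=wrist('w2'); print(v['s']['tool_pos'],v['s']['eef_rot'],v['s']['grip_width'])
im=cv2.imread('pics/w2.png')
print('catch pred',proj(v,(588,-275.5,61)))
p=v['s']['tool_pos']
for z in(0,50,116): print(z,proj(v,(p[0],p[1],p[2]-85+z)))
cv2.imwrite('pics/w2b.png',cv2.resize(im,(768,576)))
pickle.dump(snapshot('scene'),open('s2.pkl','wb'))
```

```text
[ 586.1 -275.9  248.6] [-180.    -0.    16.1] 0.19514776159135544
catch pred [259.8 171.2]
0 [257.8 202.5]
50 [257.5 230.1]
116 [256.7 300.7]
```

View pics/w2b.png

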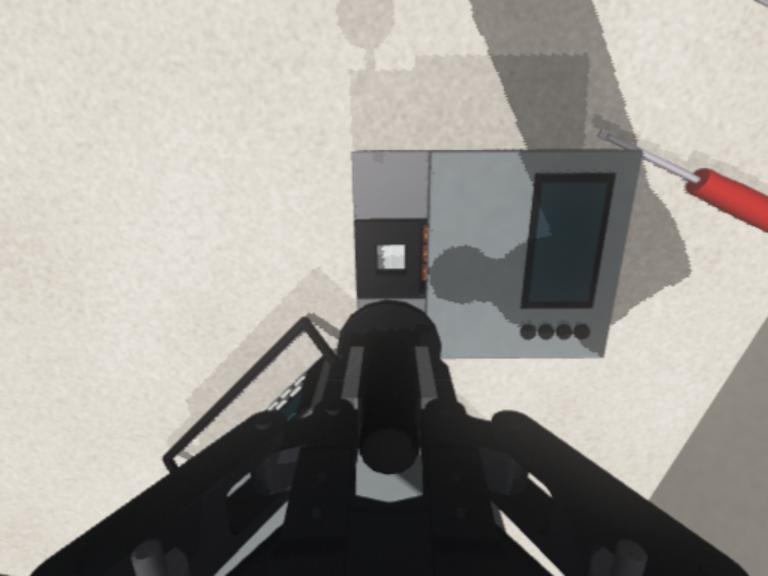

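The wrist view has the catch at about (260.7,171.3) native, in a recess square to the tool axes. The tool's flange is at (259.5,~228) and hides the pin tip. I'll check the catch and tip positions numerically, and view a scene crop for the tip.

Run:
```python
from h import *
np.set_printoptions(precision=1,suppress=True)
v=pickle.load(open('w2.pkl','rb')); g=cv2.cvtColor(v['color'],cv2.COLOR_RGB2GRAY)
m=np.zeros_like(g); m[140:200,235:283]=(g[140:200,235:283]>150)
m[:,283:]=0
n,l,st,ce=cv2.connectedComponentsWithStats(m)
for i in range(1,n):
    if st[i,4]>60:
        x,y,w,h=st[i,:4]; print(st[i],onz(v,(x-.5,y-.5),61),onz(v,(x+w-.5,y+h-.5),61),'c',onz(v,(x+(w-1)/2,y+(h-1)/2),61))
c=g[160:184,246:276]; print(c[12]); print(c[:,14])
s=pickle.load(open('s2.pkl','rb')); p=v['s']['tool_pos']
print('tip pred scene',proj(s,(p[0],p[1],p[2]-85)),'flange',proj(s,(p[0],p[1],p[2]-32)),'top',proj(s,(p[0],p[1],p[2]+31)))
im=cv2.cvtColor(s['color'],cv2.COLOR_RGB2BGR)
cv2.imwrite('pics/s2c.png',cv2.resize(im[60:210,60:260],None,fx=4,fy=4,interpolation=cv2.INTER_CUBIC))
```

```text
[235 140   3  60 100] [ 549. -247.   61.] [ 571.3 -318.6   61. ] c [ 559.8 -281.4   61. ]
[254 163  16  16 230] [ 577.8 -267.2   61. ] [ 602.  -281.1   61. ] c [ 589.8 -274.1   61. ]
[ 58  58  57  56  52  70 102 114 121 128 159 196 196 199 201 194 191 192
 194 194 197 197 193 154  59  46  49  49  49  48]
[ 54  54  54 147 219 223 223 224 223 223 205 201 201 201 201 201 201 201
 201  85  39  40  41  45]
tip pred scene [123.8 134.6] flange [116.3 114.6] top [106.3  87.8]
```

View pics/s2c.png

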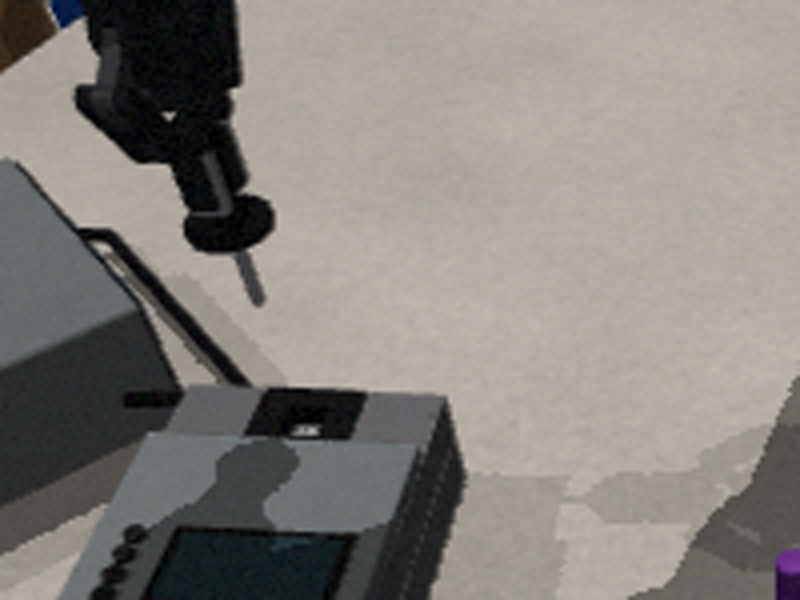

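The scene crop shows the pin straight below the flange with its tip at native (125,135.8), against a predicted (123.8,134.6). So the tool is not tilted. Before descending I'll check the neighbouring grey box's height for clearance.

Run:
```python
from h import *
np.set_printoptions(precision=1,suppress=True)
d=pickle.load(open('v0.pkl','rb'));s=d['scene'];t=d['top']
b=onz(s,(106,157),0); print('box base corner',b)
for z in (40,60,80,100,120,150): print(z,'scene',proj(s,(b[0],b[1],z)),'top',proj(t,(b[0],b[1],z)), 'topcorner',onz(s,(95,138),z))
for z in (0,80): print('handle',onz(t,(463,216),z),onz(s,(119,156),z))
```

```text
box base corner [ 530.1 -429.8    0. ]
40 scene [101.  145.9] top [499.3 215.1] topcorner [ 508.4 -466.2   40. ]
60 scene [ 98.4 140.1] top [505.  214.8] topcorner [ 526.1 -443.8   60. ]
80 scene [ 95.7 134.1] top [511.1 214.4] topcorner [ 543.7 -421.5   80. ]
100 scene [ 92.9 127.9] top [517.4 213.9] topcorner [ 561.4 -399.1  100. ]
120 scene [ 90.1 121.5] top [524.  213.5] topcorner [ 579.  -376.7  120. ]
150 scene [ 85.6 111.4] top [534.7 212.8] topcorner [ 605.5 -343.2  150. ]
handle [ 529.3 -380.4    0. ] [ 514.4 -398.6    0. ]
handle [ 526.4 -345.1   80. ] [ 579.9 -323.    80. ]
```

Call:
step_arm --targets '[[[0.15,-0.2,0,0,0,0,1],[0,0,1.5,0,0,0,1],[0,0,1.5,0,0,0,1],[0,0,0,0,0,0,1]]]'

```text
time_s: 6.4
tool_pos: [585.9, -271.5, 214.8]
eef_rot: [-179.8, 0.3, 16.2]
contact_force: [0.0, 0.2, -0.6]
grip_width: 0.193
```

Box is about 70 mm high and over 100 mm from the catch, so it's clear. Letting the arm settle and descending to just above the rim.

Call:
step_arm --targets '[[[0,0,1.5,0,0,0,1],[0,0,1.5,0,0,0,1],[0,0,1.5,0,0,0,1],[0,0,0,0,0,0,1],[0,0,0,0,0,0,1]]]'

```text
time_s: 6.9
tool_pos: [587.2, -273.2, 172.7]
eef_rot: [-180.0, 0.1, 16.1]
contact_force: [-0.0, 0.6, -0.4]
grip_width: 0.196
```

Run:
```python
from h import *
np.set_printoptions(precision=1,suppress=True)
s=state();print(s['tool_pos'],s['eef_rot'],s['contact_force'],s['wrist_torque'])
v=snapshot('scene');im=cv2.cvtColor(v['color'],cv2.COLOR_RGB2BGR)
p=s['tool_pos'];print('tip',proj(v,p-[0,0,85]),'catch',proj(v,(587.8,-273.3,61)))
cv2.imwrite('pics/s3c.png',cv2.resize(im[120:210,80:190],None,fx=6,fy=6,interpolation=cv2.INTER_CUBIC))
```

```text
[ 587.2 -273.2  172.7] [-180.     0.1   16.1] [-0.   0.6 -0.4] [ 0. -0.  0.]
tip [134.  160.5] catch [136.8 168.7]
```

View pics/s3c.png

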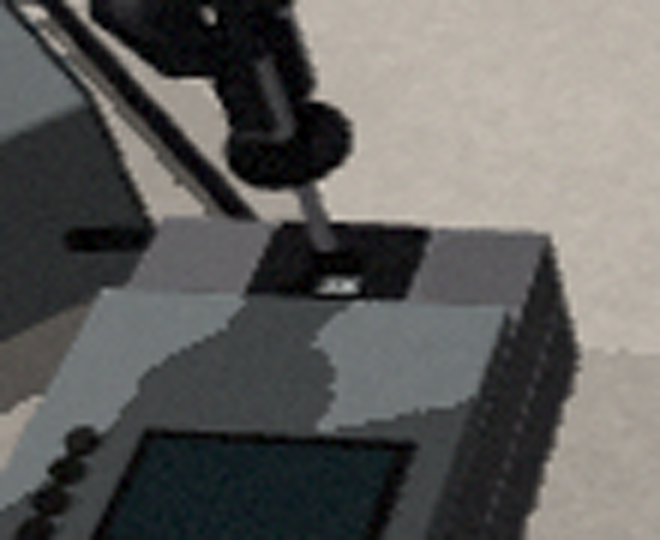

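The pin is lined up over the recess, with its tip at native (135,161.3) and the catch at (136,167.5). I'll go down into the recess in steps and watch the force.

Call:
step_arm --targets '[[[0,0,1.0,0,0,0,1],[0,0,1.0,0,0,0,1],[0,0,0.3,0,0,0,1],[0,0,0,0,0,0,1],[0,0,0,0,0,0,1]]]'

```text
time_s: 7.45
tool_pos: [587.5, -273.1, 150.3]
eef_rot: [180.0, -0.0, 16.1]
contact_force: [0.6, -0.9, -0.7]
grip_width: 0.196
```

Call:
step_arm --targets '[[[0,0,0.3,0,0,0,1],[0,0,0.3,0,0,0,1],[0,0,0.2,0,0,0,1],[0,0,0,0,0,0,1],[0,0,0,0,0,0,1]]]'

```text
time_s: 7.95
tool_pos: [587.7, -273.2, 142.7]
eef_rot: [180.0, -0.0, 16.2]
contact_force: [-0.1, 0.2, 3.4]
grip_width: 0.193
```

Call:
step_arm --targets '[[[0,0,0.15,0,0,0,1],[0,0,0.1,0,0,0,1],[0,0,0,0,0,0,1],[0,0,0,0,0,0,1],[0,0,0,0,0,0,1]]]'

```text
time_s: 8.45
tool_pos: [587.6, -273.2, 140.0]
eef_rot: [180.0, -0.0, 16.1]
contact_force: [0.4, 0.7, 3.7]
grip_width: 0.193
```

Call:
step_arm --targets '[[[0,0,0.08,0,0,0,1],[-0.3,0,0,0,0,0,1],[-0.4,0,0,0,0,0,1],[-0.3,0,0,0,0,0,1],[0,0,0,0,0,0,1]]]'

```text
time_s: 8.95
tool_pos: [578.5, -275.9, 139.7]
eef_rot: [180.0, -0.1, 16.1]
contact_force: [1.5, 0.9, 6.4]
grip_width: 0.194
```

Call:
step_arm --targets '[[[-0.4,0,0,0,0,0,1],[-0.4,0,0,0,0,0,1],[-0.4,0,0,0,0,0,1],[0,0,0,0,0,0,1]]]'

```text
time_s: 9.35
tool_pos: [566.8, -279.3, 139.7]
eef_rot: [180.0, -0.1, 16.1]
contact_force: [0.4, 0.1, 6.3]
grip_width: 0.194
```

Run:
```python
from h import *
v=snapshot('scene');im=cv2.cvtColor(v['color'],cv2.COLOR_RGB2BGR)
cv2.imwrite('pics/s4c.png',cv2.resize(im[120:210,80:190],None,fx=6,fy=6,interpolation=cv2.INTER_CUBIC))
```

```text
(no output)
```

View pics/s4c.png

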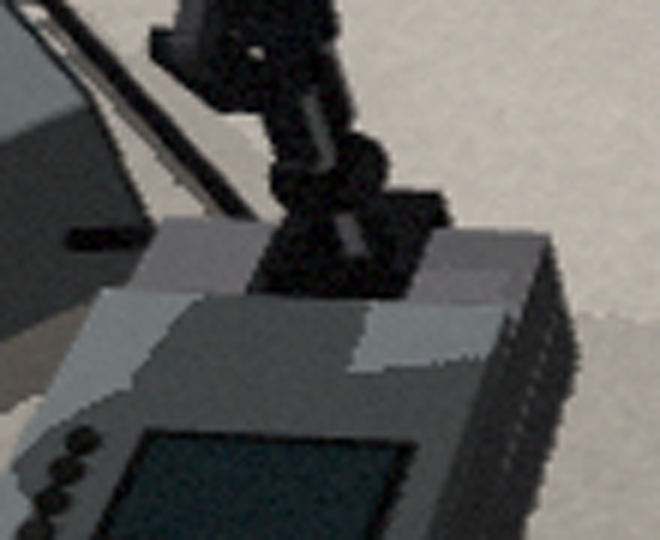

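The drawer is coming out with the pin in the recess: its black front sticks out at about (155,153) native. I'll carry on to the stop.

Call:
step_arm --targets '[[[-0.5,0,0,0,0,0,1],[-0.5,0,0,0,0,0,1],[-0.5,0,0,0,0,0,1],[-0.5,0,0,0,0,0,1],[-0.5,0,0,0,0,0,1]]]'

```text
time_s: 9.9
tool_pos: [543.5, -286.1, 139.7]
eef_rot: [179.9, -0.2, 16.2]
contact_force: [3.2, 0.6, 5.2]
grip_width: 0.191
```

Call:
step_arm --targets '[[[-0.4,0,0,0,0,0,1],[-0.3,0,0,0,0,0,1],[-0.2,0,0,0,0,0,1],[0,0,0,0,0,0,1]]]'

```text
time_s: 10.3
tool_pos: [535.0, -288.4, 139.7]
eef_rot: [179.9, -0.2, 16.2]
contact_force: [3.2, 1.4, 6.1]
grip_width: 0.196
```

Call:
step_arm --targets '[[[-0.2,0,0,0,0,0,1],[-0.2,0,0,0,0,0,1],[0,0,0,0,0,0,1]]]'

```text
time_s: 10.6
tool_pos: [531.3, -289.4, 139.7]
eef_rot: [179.9, -0.2, 16.2]
contact_force: [4.0, 1.0, 5.7]
grip_width: 0.195
```

Call:
step_arm --targets '[[[-0.15,0,0,0,0,0,1],[-0.15,0,0,0,0,0,1],[0,0,0,0,0,0,1]]]'

```text
time_s: 10.9
tool_pos: [529.7, -289.7, 139.7]
eef_rot: [179.9, -0.3, 16.2]
contact_force: [5.9, 1.4, 3.8]
grip_width: 0.193
```

Call:
step_arm --targets '[[[-0.2,0,0,0,0,0,1],[0,0,0,0,0,0,1],[0,0,0,0,0,0,1]]]'

```text
time_s: 11.2
tool_pos: [529.2, -289.7, 139.8]
eef_rot: [179.9, -0.4, 16.3]
contact_force: [8.9, 1.9, 1.5]
grip_width: 0.198
```

Run:
```python
from h import *
np.set_printoptions(precision=1,suppress=True)
s=state();print(s['tool_pos'],s['eef_rot'],s['contact_force'])
v=snapshot('scene');im=cv2.cvtColor(v['color'],cv2.COLOR_RGB2BGR)
w=wrist('w5')
a=cv2.resize(im[110:210,80:190],(600,545),interpolation=cv2.INTER_CUBIC)
t=snapshot('top');pickle.dump(t,open('t5.pkl','wb'))
cv2.imwrite('pics/s5.png',a)
```

```text
[ 529.2 -289.7  139.8] [179.9  -0.4  16.3] [8.9 1.9 1.5]
```

View pics/s5.png

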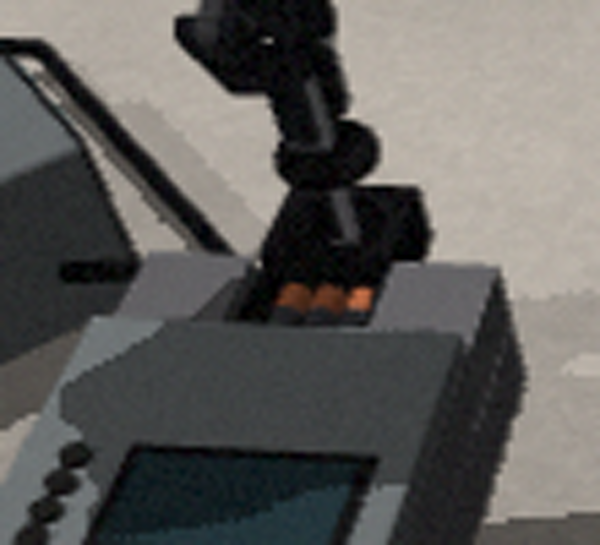

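The force rises to about 9 N with no more travel, so the drawer is at its stop with the batteries in view. I'll ease off the wall and lift straight out.

Call:
step_arm --targets '[[[0.25,0,0,0,0,0,1],[0.25,0,0,0,0,0,1],[0,0,-0.5,0,0,0,1],[0,0,-1.0,0,0,0,1],[0,0,-2.0,0,0,0,1]]]'

```text
time_s: 11.85
tool_pos: [528.3, -288.2, 172.4]
eef_rot: [-179.8, 0.2, 16.2]
contact_force: [-0.1, -0.2, -0.6]
grip_width: 0.194
```

Call:
step_arm --targets '[[[0,0,-2.5,0,0,0,1],[0,0,-2.5,0,0,0,1],[0,0,-2.5,0,0,0,1],[0,0,0,0,0,0,1],[0,0,0,0,0,0,1]]]'

```text
time_s: 12.35
tool_pos: [528.6, -289.5, 248.5]
eef_rot: [-179.9, 0.1, 16.1]
contact_force: [0.2, 0.3, -0.5]
grip_width: 0.195
```

Run:
```python
from h import *
np.set_printoptions(precision=1,suppress=True)
w=wrist('w6'); s=w['s'];print(s['tool_pos'],s['eef_rot'],s['contact_force'])
w2=pickle.load(open('w2.pkl','rb'))
a=np.hstack([w2['color'][160:330,180:340],w['color'][160:330,180:340]])
v=snapshot('scene');b=v['color'][70:240,60:260]
pickle.dump(v,open('s6.pkl','wb')); p=s['tool_pos']; print('tip pred',proj(v,p-[0,0,85]))
a=np.hstack([a,b]); print(a.shape)
cv2.imwrite('pics/w6c.png',cv2.cvtColor(cv2.resize(a,(780,255)),cv2.COLOR_RGB2BGR))
```

```text
[ 528.6 -289.5  248.5] [-179.9    0.1   16.1] [ 0.2  0.3 -0.5]
tip pred [133.6 118.4]
(170, 520, 3)
```

View pics/w6c.png

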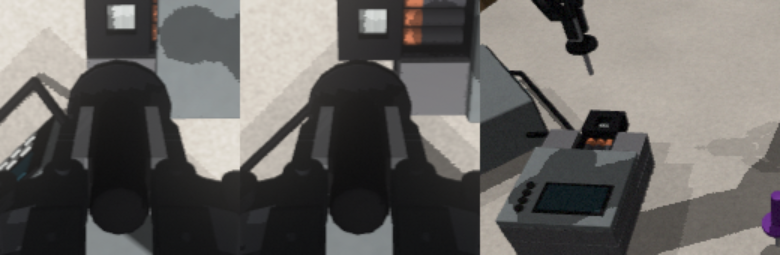

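The tool sits in the gripper exactly as before, and the drawer has stayed open with the batteries visible. Now back to above the rack hole.

Call:
step_arm --targets '[[[0.7,-1.9,0,0,0,0,1],[1.5,-3.9,0,0,0,0,1],[1.5,-3.9,0,0,0,0,1],[1.5,-3.9,0,0,0,0,1],[1.5,-3.9,0,0,0,0,1]]]'

```text
time_s: 12.95
tool_pos: [544.3, -101.4, 247.5]
eef_rot: [-180.0, 0.2, 16.1]
contact_force: [0.3, -0.3, -0.5]
grip_width: 0.193
```

Call:
step_arm --targets '[[[1.5,-3.9,0,0,0,0,1],[1.5,-3.9,0,0,0,0,1],[1.5,-3.9,0,0,0,0,1],[1.5,-3.9,0,0,0,0,1],[1.5,-3.9,0,0,0,0,1]]]'

```text
time_s: 13.45
tool_pos: [562.1, 106.5, 247.5]
eef_rot: [180.0, 0.2, 16.1]
contact_force: [0.2, -0.2, -0.7]
grip_width: 0.197
```

Call:
step_arm --targets '[[[1.5,-3.9,0,0,0,0,1],[0.5,-1.7,0,0,0,0,1],[0,0,0,0,0,0,1],[0,0,0,0,0,0,1]]]'

```text
time_s: 13.85
tool_pos: [566.3, 163.0, 247.9]
eef_rot: [179.9, 0.1, 16.1]
contact_force: [0.1, -1.3, -1.2]
grip_width: 0.189
```

Run:
```python
from h import *
np.set_printoptions(precision=1,suppress=True)
w=wrist('w7'); s=w['s'];print(s['tool_pos'],s['eef_rot'],s['contact_force'])
d=np.array([566,164.8])-s['tool_pos'][:2]; y=np.radians(s['eef_rot'][2]); print('shift tool x,y mm',d@[np.cos(y),np.sin(y)],d@[np.sin(y),-np.cos(y)])
```

```text
[566.3 163.  247.9] [179.9   0.1  16.1] [ 0.1 -1.3 -1.2]
shift tool x,y mm 0.19341920437362395 -1.7838917059323398
```

Call:
step_arm --targets '[[[0,-0.18,0,0,0,0,1],[0,0,2.5,0,0,0,1],[0,0,2.5,0,0,0,1],[0,0,2.5,0,0,0,1],[0,0,2.5,0,0,0,1]]]'

```text
time_s: 14.4
tool_pos: [566.6, 164.7, 148.4]
eef_rot: [180.0, -0.0, 16.0]
contact_force: [0.1, 1.1, -1.0]
grip_width: 0.19
```

Call:
step_arm --targets '[[[0,0,1.5,0,0,0,1],[0,0,1.2,0,0,0,1],[0,0,0.7,0,0,0,1],[0,0,0,0,0,0,1],[0,0,0,0,0,0,1]]]'

```text
time_s: 14.9
tool_pos: [566.9, 166.3, 115.7]
eef_rot: [-180.0, -0.1, 16.1]
contact_force: [-0.6, 1.4, -0.7]
grip_width: 0.191
```

Run:
```python
from h import *
np.set_printoptions(precision=1,suppress=True)
v=snapshot('scene');s=state();print(s['tool_pos'],s['contact_force'],s['wrist_torque'])
im=cv2.cvtColor(v['color'],cv2.COLOR_RGB2BGR)
cv2.imwrite('pics/s8.png',cv2.resize(im[140:280,250:400],None,fx=4,fy=4,interpolation=cv2.INTER_CUBIC))
```

```text
[567.  166.4 115.9] [0.2 1.  0.9] [ 0.1 -0.   0. ]
```

View pics/s8.png

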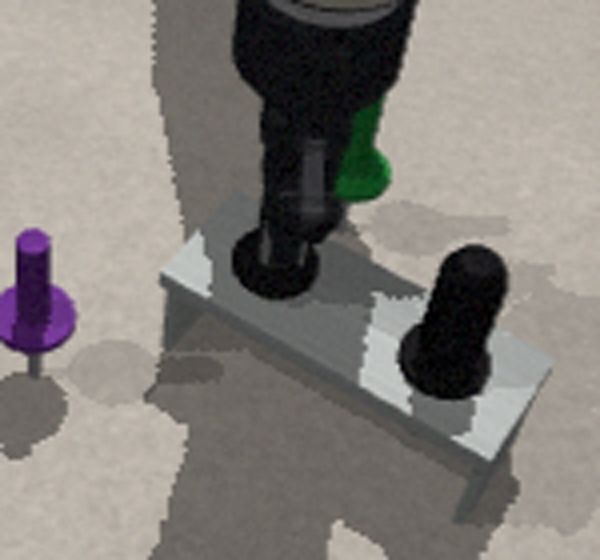

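The pin is in the hole, with the flange just above the plate at about (319,206) native. Lowering the rest of the way.

Call:
step_arm --targets '[[[0,0,0.2,0,0,0,1],[0,0,0.2,0,0,0,1],[0,0,0,0,0,0,1],[0,0,0,0,0,0,1]]]'

```text
time_s: 15.35
tool_pos: [566.3, 166.3, 111.1]
eef_rot: [-180.0, -0.0, 16.2]
contact_force: [-0.6, -0.2, -1.0]
grip_width: 0.192
```

Call:
step_arm --targets '[[[0,0,0.15,0,0,0,1],[0,0,0,0,0,0,1],[0,0,0,0,0,0,1]]]'

```text
time_s: 15.65
tool_pos: [566.6, 166.3, 109.9]
eef_rot: [-180.0, -0.0, 16.1]
contact_force: [-0.9, -0.8, 3.9]
grip_width: 0.194
```

Seated (3.9 N at the same height as when first gripped). Release and rise.

Call:
step_arm --targets '[[[0,0,0,0,0,0,0.5],[0,0,0,0,0,0,0],[0,0,0,0,0,0,-0.5],[0,0,0,0,0,0,-1],[0,0,0,0,0,0,-1]]]'

```text
time_s: 16.15
tool_pos: [566.3, 166.2, 109.4]
eef_rot: [180.0, 0.0, 16.2]
contact_force: [-0.3, -0.2, -0.9]
grip_width: 0.911
```

Call:
step_arm --targets '[[[0,0,0,0,0,0,-1],[0,0,-1,0,0,0,-1],[0,0,-2,0,0,0,-1],[0,0,-3,0,0,0,-1],[0,0,-3,0,0,0,-1]]]'

```text
time_s: 16.65
tool_pos: [566.2, 166.1, 200.9]
eef_rot: [180.0, 0.0, 16.1]
contact_force: [0.5, 0.3, 0.5]
grip_width: 0.999
```

Call:
step_arm --targets '[[[0,0,-4,0,0,0,-1],[0,0,-4,0,0,0,-1],[0,0,0,0,0,0,-1],[0,0,0,0,0,0,-1],[0,0,0,0,0,0,-1]]]'

```text
time_s: 17.15
tool_pos: [565.6, 166.2, 278.8]
eef_rot: [-180.0, 0.1, 16.2]
contact_force: [-0.1, -0.4, 0.0]
grip_width: 1.0
```

Run:
```python
from h import *
np.set_printoptions(precision=1,suppress=True)
w=wrist('w9');print(w['s']['tool_pos'],w['s']['contact_force'])
s=snapshot('scene');t=snapshot('top');t0=pickle.load(open('v0.pkl','rb'))['top']
g=cv2.cvtColor(w['color'],cv2.COLOR_RGB2GRAY);m=(g<50).astype('uint8');m[225:]=0
for c in cv2.findContours(m,0,1)[0]:
    if cv2.contourArea(c)>300:
        x,y,ww,h=cv2.boundingRect(c);print((x,y,ww,h),'flange?',onz(w,(x+(ww-1)/2,y+ww/2),81))
def blob(v,x0,x1,y0,y1,th):
    g=cv2.cvtColor(v['color'],cv2.COLOR_RGB2GRAY)[y0:y1,x0:x1]; n,l,st,ce=cv2.connectedComponentsWithStats((g>th).astype('uint8'))
    return [(st[i],ce[i]+[x0,y0]) for i in range(1,n) if 15<st[i,4]<250]
for n,v,r in (('before',t0,(405,432,170,196)),('after',t,(385,430,180,225))):
    for st,c in blob(v,*r,110): print(n,st,c,onz(v,c,61))
rs=lambda a:cv2.resize(a,(390,300),interpolation=cv2.INTER_CUBIC)
o=np.vstack([np.hstack([rs(s['color'][130:250,75:231]),rs(s['color'][140:280,250:432])]),np.hstack([rs(w['color'][80:270,130:377]),rs(t['color'][60:260,260:512])])])
cv2.imwrite('pics/f.png',cv2.cvtColor(o,cv2.COLOR_RGB2BGR))
```

```text
[565.6 166.2 278.8] [-0.1 -0.4  0. ]
(243, 151, 35, 41) flange? [567.3 167.3  81. ]
(287, 80, 47, 40) flange? [601.1 257.5  81. ]
before [ 8  7 11 10 74] [418.1 181.2] [ 589.4 -273.8   61. ]
after [34  9  4  6 18] [420.6 191.3] [ 571. -278.   61.]
after [25 11  5  6 18] [412.  193.5] [ 566.9 -262.3   61. ]
after [36 23  9 12 81] [425.7 207.9] [ 541.  -286.5   61. ]
```

View pics/f.png

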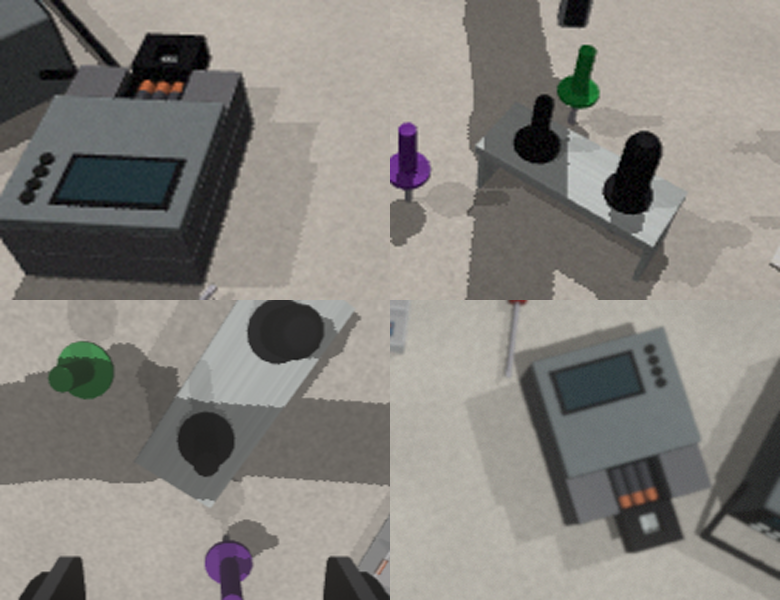

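The catch has moved 50.0 mm, so the drawer is at its stop. The pin tool stands upright in its hole and the gripper is clear, so I'm handing in.

```bash
python3 -c "from station import *; print(job_done())"
```

```text
the job is handed in; nothing more can be done
None
```

The job is done and handed in at about 17 s of robot time. I pressed the catch with the pin tool, slid the drawer out to its stop with the catch held down, and stood the tool back in its rack hole.

**Last checks:**
- **Drawer:** the top camera shows the catch moved 50.0 mm from where it started, with the batteries exposed. At the end of the slide the push force rose from about 3 N to 9 N with almost no more travel.
- **Pin tool:** it stands upright in its own hole, with its flange within about 2.5 mm of where it first stood. That is inside the calibration error.
- **Gripper:** open, about 140 mm above where it let go, and touching nothing. Contact forces read near zero.

The arm read 1–2 mm off target just before the tool was seated, and further lowering settled it. The scene camera disagreed with the top camera by up to about 5 mm on some points, within the hole and recess clearances. No check failed.

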